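# Nest rinsed tapered beakers from the drain tray into the tote

## Task

Two tapered beakers are draining mouth down on the rinse station's tray. One at a time, nest both, still mouth down, over the tapered beaker that stands in the tote, pressing each one home with a light push until about 2 cm of the beaker beneath it still shows under its rim: left merely resting it is loose, rammed deeper it jams. Let go of the finished stack, and leave the straight-sided beaker on the tray and everything else where it is.

Things in the scene. Friction and masses are not known exactly. Their poses are not given: they have to be found in the camera images.
- beaker_1_mid (a point): white plastic beaker that tapers, standing mouth down: 110 mm tall, 82 mm across its rim bead (5 mm high) at the bottom, 78 mm just above it, narrowing evenly to 55 mm at the closed end on top, wall 2 mm, about 60 g. One of the two on the drain tray. This point is on its axis, half-way up (55 mm above its rim), z up
- beaker_2_mid (a point): the other tapered beaker on the drain tray, same size and kind; this point likewise half-way up. The two are alike, nested in either order. Lowered over another, a beaker slips down freely until its point is 27 mm above that of the one below, and rests there loosely. Below that the walls rub, tighter the deeper it is pushed, and it stays where the push leaves it
- beaker_tote_mid (a point): the third tapered beaker, same size and kind, mouth down on the tote's floor, loose; the other two go over it. This point likewise half-way up. A push of 5 N takes a beaker resting at 27 mm down to 23 mm above the one below, 9 N to 20 mm, 13 N to 18 mm; beyond 16 N it runs down to 12 mm and is jammed. Aim for about 20 mm
- tote: grey plastic tote standing on the bench, fixed in place, 340 x 260 mm outside and 95 mm tall, open on top, floor and walls 4 mm thick. Origin under its centre, x along the 340 mm side, z up
- rinser: steel rinse station, fixed: drain tray 226 x 486 mm, its slotted grid 22 mm above the bench, rim to 32 mm, a round rinse head (100 mm across, 50 mm high) near the grid's +y end, a brass valve past that end. Origin under the tray's centre, x across it, y along it. Two tapered beakers and a straight one stand on it in a row along y, at least 105 mm apart, centre to centre
- straight_beaker: straight-sided white plastic beaker, 69 mm across and 85 mm tall, mouth down on the drain tray among the tapered ones; not wanted. Origin under its centre
- cap_tin: shallow aluminium tin of crown caps, 66 mm across, 30 mm tall, in a corner of the tote. Origin under its centre
- ferrule: steel pipe ferrule, flange 50 mm across, 30 mm tall, in the tote, beside the tin. Origin under its centre
- bottle_loose: capped amber bottle, 60 mm across, 225 mm tall, standing on the bench beyond the gap between tray and tote. Origin under its centre
- spanner: steel spanner 170 mm long, lying in the tote along its -x wall. Origin at its middle
- brush: bottle brush 290 mm long, 24 mm thick, lying on the bench beyond the tray. Origin near its middle
There are look-alikes about, which are no part of the job. What is shaped like the part that bears beaker_2_mid but turquoise is not meant. What is shaped like the part that bears beaker_1_mid but yellow is not meant.

How it is judged:
On the way, in this order (a step that is already met when the one before it is completed fails the run):
1. a first beaker from the tray is nested over the one in the tote, pressed home but not jammed (((horizontal distance between beaker_1_mid and beaker_tote_mid below 0.006 m and z of beaker_1_mid in the frame of beaker_tote_mid between 0.015 and 0.0248 m and angle between beaker_1_mid's own z axis and vertical below 0.07 rad) or (horizontal distance between beaker_2_mid and beaker_tote_mid below 0.006 m and z of beaker_2_mid in the frame of beaker_tote_mid between 0.015 and 0.0248 m and angle between beaker_2_mid's own z axis and vertical below 0.07 rad))), for 0.2 s.
2. the other one is nested over that one, pressed home but not jammed ((((horizontal distance between beaker_1_mid and beaker_tote_mid below 0.006 m and z of beaker_1_mid in the frame of beaker_tote_mid between 0.015 and 0.0248 m and angle between beaker_1_mid's own z axis and vertical below 0.07 rad) and (horizontal distance between beaker_2_mid and beaker_1_mid below 0.006 m and z of beaker_2_mid in the frame of beaker_1_mid between 0.015 and 0.0248 m and angle between beaker_2_mid's own z axis and vertical below 0.07 rad)) or ((horizontal distance between beaker_2_mid and beaker_tote_mid below 0.006 m and z of beaker_2_mid in the frame of beaker_tote_mid between 0.015 and 0.0248 m and angle between beaker_2_mid's own z axis and vertical below 0.07 rad) and (horizontal distance between beaker_1_mid and beaker_2_mid below 0.006 m and z of beaker_1_mid in the frame of beaker_2_mid between 0.015 and 0.0248 m and angle between beaker_1_mid's own z axis and vertical below 0.07 rad)))), for 0.2 s.
At the end, for the whole second after the job is handed in: All three tapered beakers stand mouth down in one upright stack (within 4 degrees) on the tote's floor; each of the upper two is centred over the one beneath within 6 mm, with its middle 15 to 24.8 mm above the middle of that one ((((horizontal distance between beaker_1_mid and beaker_tote_mid below 0.006 m and z of beaker_1_mid in the frame of beaker_tote_mid between 0.015 and 0.0248 m and angle between beaker_1_mid's own z axis and vertical below 0.07 rad) and (horizontal distance between beaker_2_mid and beaker_1_mid below 0.006 m and z of beaker_2_mid in the frame of beaker_1_mid between 0.015 and 0.0248 m and angle between beaker_2_mid's own z axis and vertical below 0.07 rad)) or ((horizontal distance between beaker_2_mid and beaker_tote_mid below 0.006 m and z of beaker_2_mid in the frame of beaker_tote_mid between 0.015 and 0.0248 m and angle between beaker_2_mid's own z axis and vertical below 0.07 rad) and (horizontal distance between beaker_1_mid and beaker_2_mid below 0.006 m and z of beaker_1_mid in the frame of beaker_2_mid between 0.015 and 0.0248 m and angle between beaker_1_mid's own z axis and vertical below 0.07 rad))) and x of beaker_tote_mid in the frame of tote between -0.14 and 0.14 m and y of beaker_tote_mid in the frame of tote between -0.1 and 0.1 m and z of beaker_tote_mid in the frame of tote below 0.063 m and angle between beaker_tote_mid's own z axis and vertical below 0.07 rad); the robot touches nothing.
It fails at once if a beaker is rammed down until it jams (less than 15 mm between the middles of two nested beakers) ((horizontal distance between beaker_1_mid and beaker_tote_mid below 0.02 m and z of beaker_1_mid in the frame of beaker_tote_mid between 0 and 0.015 m) or (horizontal distance between beaker_2_mid and beaker_tote_mid below 0.02 m and z of beaker_2_mid in the frame of beaker_tote_mid between 0 and 0.015 m) or (horizontal distance between beaker_1_mid and beaker_2_mid below 0.02 m and z of beaker_1_mid in the frame of beaker_2_mid between 0 and 0.015 m) or (horizontal distance between beaker_2_mid and beaker_1_mid below 0.02 m and z of beaker_2_mid in the frame of beaker_1_mid between 0 and 0.015 m) or (horizontal distance between beaker_tote_mid and beaker_1_mid below 0.02 m and z of beaker_tote_mid in the frame of beaker_1_mid between 0 and 0.015 m) or (horizontal distance between beaker_tote_mid and beaker_2_mid below 0.02 m and z of beaker_tote_mid in the frame of beaker_2_mid between 0 and 0.015 m)).
It fails at once if something else is shifted by more than 30 mm or knocked over (distance of any of straight_beaker, cap_tin, ferrule, bottle_loose, spanner, brush from where it was at the start of the episode above 0.03 m or angle between any of straight_beaker, bottle_loose, cap_tin, ferrule's own z axis and vertical above 0.5 rad).
It also fails if it takes over 54 s, if anything falls off the work surface, if the arm or the gripper's body presses on something with over 40 N, if the wrist force passes 120 N, or if a joint passes its speed limit or range.

## Robot

A 6-joint arm with a two-finger parallel gripper is mounted at the origin on the work surface. World frame = base frame: x ahead of the robot, y to its left, z up, the work surface at z = 0. Lengths are in m, angles in rad, forces in N, time in s.
With the tool pointing down it reaches from about 0.35 to 0.775 m from the base axis. Payload 5.5 kg.
Tool frame: the origin (TCP) lies at the very end of the fingers, on their centre line; the grasp point (between the pads) lies 19 mm behind it; z points along the fingers, x is the direction in which the jaws open and shut, and the axes are right-handed (so a half turn about z gives the same grasp; the last joint's range is limited). The gripper opens to 85 mm and grips with 20 to 120 N. Pads are 22 mm wide; open, the fingers measure 114 mm over their backs; the gripper's body (76 mm by 85 mm) begins 54 mm behind the grasp point. The pads swing forward as they close: fully open they stand 13 mm farther back than shut.
Start: joints at [-1.337, 0.313, 0.046, 1.304, 0, 1.431], TCP at [0.21, -0.535, 0.231] pointing down, gripper open.
Joint ranges: [-2.76, 2.76], [-0.86, 1.69], [-1.03, 1.26], [-2.2, 2.34], [-1.47, 1.5], [-3.14, 3.14]. Speed limits (rad/s): [2.57, 2.57, 3.14, 3.14, 3.14, 3.14].

## Interface

Orientations are given as a unit quaternion [w, x, y, z].
In Python, from workcell import monitor, eyes, ticket gives the robot as it stands.
- The arm moves only by the tool send_rows, never from a script. Its argument "targets" is a list of rows, each a list of 5 numbers: the shift along the world's x, y, z in m, then the turn about the world's z in degrees, then the closure in counts, from 0 (fully open) to 255 (shut). A call has 1 to 12 rows; each row shifts and turns the commanded pose from where the row before left it; what a row does not reach is not made up. A row lasts 1/10 s, in which the tool goes at most 50 mm and 8.59 degrees, less where a joint would pass 70% of its speed; a pose out of reach is approached as far as the arm can. A call is refused whole if a number of a shift passes 0.05 or a number of a turn 8.59, either way. A call with a gripper value outside its range is refused whole. The fingers move at their own pace and stop on an object; "newtons" is the grip in N (left out, the last holds). Time passes only in rows, so rows that do not move let the fingers close. It gives the time, the measured TCP pose, the force and the opening at its end, in the units of the state.
- monitor.get_state(): the state, without advancing time (a new reading comes with each control period).
- eyes.read_camera(name): name is "side" or "top"; returns a dict with "img" (384x512x3 uint8, red, green, blue), "z_map" (384x512 float32, m along the optical axis (not along the pixel's ray), 0 where there is no reading), "camera_matrix" (3x3 intrinsics, pixels), "pose" (4x4, takes a point from camera to world coordinates). Camera axes: x right, y down, z forward; pixel columns grow to the right and rows downward; lengths in m; the calibration is good to about 2 mm. A picture is of the moment at which its call begins.
- ticket.hand_in(): hands the job in, once; it reports no verdict.
Trained networks look in the newest picture that a camera, given by its name, has taken for a name from the list of things; names that differ only in an ending like _2 or _b are one class to them, and where a whole thing is asked for, a point or a joint stands for the part that bears it (a point fixed in the world has none). Each returns a list of dicts, best first, with "conf" (0 to 1); they miss things now and then, are a little off and sometimes report something else, mostly with a low value. They report only what shows in the picture. A call takes as long as a camera call. They do not tell look-alikes from the thing itself.
- eyes.spot_in(name, camera): "xyz" ([x, y, z] in m, in world coordinates, good to about 4 mm: the middle of the surface that is visible of it).
- eyes.tip_of(name, camera): "xyz" ([x, y, z] in m, in world coordinates, good to about 4 mm: a listed point, or the origin of a listed thing).
The state is a dict: "clock": time; "joint_pos": joint angles; "qvel": joint speeds; "tau": joint torques, N m; "tcp_pos": TCP position; "orientation": TCP orientation; "wrist_force": force on the tool from outside, world axes, zero at the start; "ft_torque": the same for the moment, N m; "finger_gap": finger opening in m.
Only numpy, scipy, OpenCV 4.12 (cv2) and the standard library are available. Lean on these libraries where they do the work, as an engineer would, in place of code of your own. Each camera call takes 0.05 s, during which the arm holds its last target.

## Working session

There is one attempt and no reset: what is moved stays moved. The work goes in short steps, Python scripts to look and compute and a tool call to move; the robot and the scene stay as the last step left them, time stands still between calls to the robot, and variables do not carry over. Pictures are saved under pics/ and viewed, and the job is handed in when it is done.

Besides the shell and the picture viewer there is one more tool, called after ">>>" as name(argument=value, ...) on one line, values as JSON. send_rows: Moves the arm, as the interface text tells. Its arguments: {"type":"object","properties":{"targets":{"type":"array"},"newtons":{"type":"number"}},"required":["targets"]}

```bash
mkdir -p pics; cat > h.py <<'E'
from workcell import monitor, eyes, ticket
import numpy as np, cv2
def save(cam,fn):
    d=eyes.read_camera(cam); cv2.imwrite('pics/'+fn,d['img'][:,:,::-1]); np.savez('pics/'+fn[:-4]+'.npz',**d); return d
def cloud(d):
    K=d['camera_matrix'];z=d['z_map'];v,u=np.mgrid[0:z.shape[0],0:z.shape[1]]
    P=np.stack([(u-K[0,2])/K[0,0]*z,(v-K[1,2])/K[1,1]*z,z],-1)
    return P@d['pose'][:3,:3].T+d['pose'][:3,3]
E
python3 - <<'E'
from h import *
for c in ['top','side']:
    d=save(c,c+'0.png')
    print(c,d['pose'].round(3).tolist(),d['camera_matrix'].round(1).tolist())
    for n in ['beaker_1_mid','straight_beaker','beaker_tote_mid','tote','rinser','bottle_loose','cap_tin','ferrule']:
        for f in ['tip_of']:
            for r in getattr(eyes,f)(n,c)[:5]: print(n,f,np.round(r['xyz'],3),round(r['conf'],2))
s=monitor.get_state(); print(s)
E
```

```text
top [[0.029, -0.997, 0.072, 0.437], [-1.0, -0.029, -0.003, -0.01], [0.005, -0.072, -0.997, 1.072], [0.0, 0.0, 0.0, 1.0]] [[392.1, 0.0, 251.5], [0.0, 392.1, 195.1], [0.0, 0.0, 1.0]]
beaker_1_mid tip_of [0.485 0.031 0.073] 0.6
beaker_1_mid tip_of [ 0.315 -0.162  0.057] 0.57
straight_beaker tip_of [0.5   0.153 0.023] 0.57
beaker_tote_mid tip_of [ 0.604 -0.222  0.062] 0.56
beaker_tote_mid tip_of [ 0.798 -0.014 -0.002] 0.32
tote tip_of [ 0.584 -0.248 -0.004] 0.78
tote tip_of [ 0.758  0.265 -0.002] 0.43
rinser tip_of [0.497 0.198 0.002] 0.72
bottle_loose tip_of [ 0.801 -0.015  0.002] 0.82
bottle_loose tip_of [ 0.713 -0.312  0.003] 0.73
cap_tin tip_of [ 0.707 -0.161  0.006] 0.73
cap_tin tip_of [0.519 0.264 0.081] 0.7
cap_tin tip_of [ 0.8   -0.017 -0.003] 0.51
ferrule tip_of [ 0.714 -0.314  0.003] 0.85
side [[-0.672, -0.587, 0.452, -0.091], [-0.741, 0.531, -0.411, 0.553], [0.001, -0.611, -0.792, 1.159], [0.0, 0.0, 0.0, 1.0]] [[469.9, 0.0, 259.4], [0.0, 469.9, 190.6], [0.0, 0.0, 1.0]]
beaker_1_mid tip_of [0.489 0.033 0.079] 0.64
straight_beaker tip_of [0.492 0.157 0.024] 0.7
beaker_tote_mid t
[... 183 characters left out ...]
.314  0.   ] 0.51
{'clock': 0.9, 'joint_pos': array([-1.33662515e+00,  3.13162204e-01,  4.60922997e-02,  1.30356340e+00,
       -1.07246544e-05,  1.43118794e+00]), 'qvel': array([ 0.00066321, -0.0002115 , -0.00018811, -0.00098659,  0.00066923,
       -0.00049064]), 'tau': array([-2.79150308e-04, -4.80447900e+01,  2.98814768e+01,  1.51410241e-04,
       -3.52528741e-04, -3.15568009e-06]), 'tcp_pos': array([ 0.2099494 , -0.5353566 ,  0.23134155]), 'orientation': array([ 5.88141462e-05,  8.26176926e-01, -5.63410756e-01,  5.66873302e-05]), 'wrist_force': array([ 0.40390037,  0.0280793 , -0.26563732]), 'ft_torque': array([ 0.014706  , -0.09253154, -0.02163901]), 'finger_gap': 0.08581747187971038}
```

View pics/top0.png

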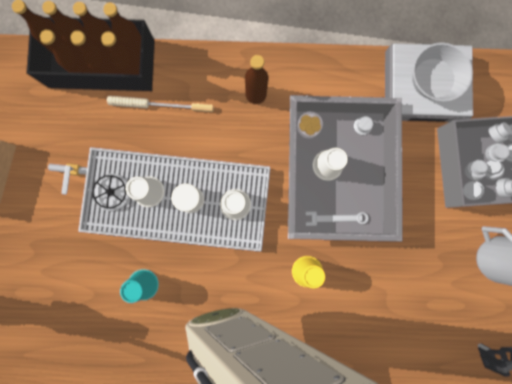

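View pics/side0.png

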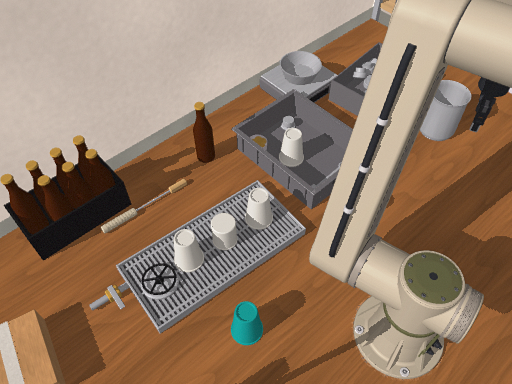

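Top picture, candidates on the tray: (145,190) tapered, (186,197) shorter and straight, (235,204) tapered. The yellow beaker at (309,272) and the turquoise one at (139,286) are look-alikes. The tote beaker is at (331,163). Next I check these in a crop and by depth.

```bash
python3 - <<'E'
from h import *
d=dict(np.load('pics/top0.npz'));C=cloud(d);im=d['img']
a=cv2.resize(im[135:255,75:405],None,fx=2.4,fy=2.4,interpolation=cv2.INTER_CUBIC)
s=dict(np.load('pics/side0.npz'));b=cv2.resize(s['img'][90:310,100:360],None,fx=1.3,fy=1.3,interpolation=cv2.INTER_CUBIC)
W=max(a.shape[1],b.shape[1]);o=np.zeros((a.shape[0]+b.shape[0],W,3),np.uint8);o[:a.shape[0],:a.shape[1]]=a;o[a.shape[0]:,:b.shape[1]]=b
cv2.imwrite('pics/crop0.png',o[:600,:,::-1])
for nm,D in (('top',d),('side',s)):
  C=cloud(D)
  for n,(x,y),zt in [('near',(.487,.03),.132),('str',(.495,.155),.107),('far',(.5,.27),.132),('tote',(.603,-.22),.114)]:
    m=(np.hypot(C[...,0]-x,C[...,1]-y)<.055)&(D['z_map']>0)&(C[...,2]>.05)
    P=C[m]; top=np.percentile(P[:,2],97); q=P[P[:,2]>top-.006]
    (c,r)=cv2.minEnclosingCircle(q[:,:2].astype(np.float32)); print(nm,n,len(q),'top',top.round(3),'mid',q[:,:2].mean(0).round(4),'circ',np.round(c,4),round(r,4))
# tote walls, bottle
C=cloud(d)
m=(abs(C[...,2]-.095)<.008)&(C[...,1]<-.08)&(C[...,1]>-.42)&(C[...,0]>.4)&(C[...,0]<.76)
P=C[m]; print('tote rim',P[:,:2].min(0),P[:,:2].max(0), cv2.minAreaRect(P[:,:2].astype(np.float32)))
E
```

```text
top near 318 top 0.133 mid [0.4864 0.0303] circ [0.486  0.0302] 0.028
top str 560 top 0.109 mid [0.4964 0.1507] circ [0.4962 0.1506] 0.034
top far 333 top 0.132 mid [0.5136 0.2632] circ [0.5133 0.2631] 0.0282
top tote 316 top 0.115 mid [ 0.6018 -0.2175] circ [ 0.6016 -0.2177] 0.0281
side near 205 top 0.133 mid [0.4851 0.0341] circ [0.4851 0.0338] 0.0288
side str 356 top 0.111 mid [0.4954 0.1538] circ [0.4956 0.1533] 0.0345
side far 263 top 0.133 mid [0.5121 0.267 ] circ [0.5129 0.2666] 0.0283
side tote 147 top 0.115 mid [ 0.6017 -0.2143] circ [ 0.6008 -0.2148] 0.0303
tote rim [ 0.40225164 -0.38842928] [ 0.75993973 -0.10337245] ((0.5815758109092712, -0.24615885317325592), (0.35771510004997253, 0.2839201092720032), 0.2725313603878021)
```

View pics/crop0.png

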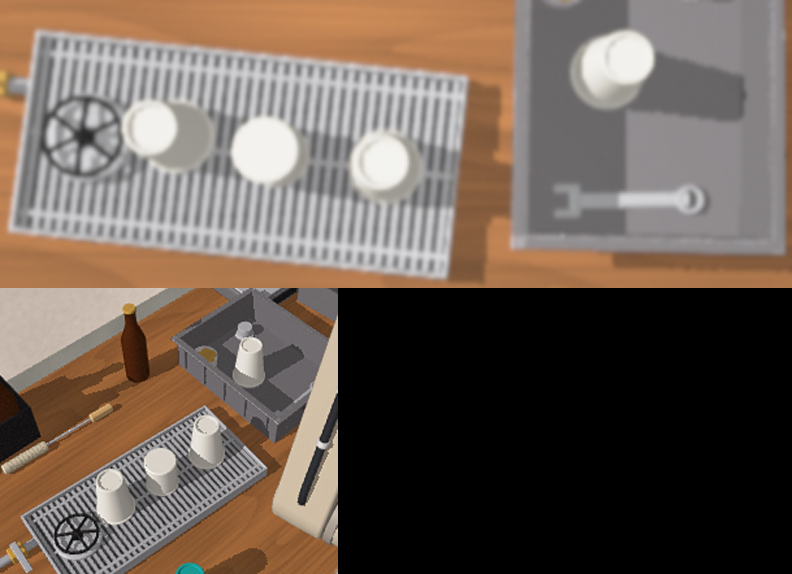

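The crop confirms it. The two tapered beakers sit at crop (152,130) and (388,160): 56 mm tops at z≈0.132. The middle one at (270,150) has a 68 mm top at 0.109, so it is the straight one. By averaging the two cameras I get near (0.4857, 0.032), far (0.513, 0.265) and tote (0.6013, -0.216). I'll take the near one first with the jaws along world x, which also keeps clear of the rinse head for the far one later.

>>> send_rows(targets=[[0.0172, 0.0355, 0, 5.71, 0], [0.0172, 0.0355, 0, 5.71, 0], [0.0172, 0.0355, 0, 5.71, 0], [0.0172, 0.0355, 0, 5.71, 0], [0.0172, 0.0355, 0, 5.71, 0], [0.0172, 0.0355, 0, 5.71, 0], [0.0172, 0.0355, 0, 5.71, 0], [0.0172, 0.0355, 0, 5.71, 0], [0.0172, 0.0355, 0, 5.71, 0], [0.0172, 0.0355, 0, 5.71, 0], [0.0172, 0.0355, 0, 5.71, 0], [0.0172, 0.0355, 0, 5.71, 0]], newtons=30)

```text
clock: 2.1
tcp_pos: [0.4169, -0.1078, 0.2316]
orientation: [0.0, 1.0, 0.001, 0.0]
wrist_force: [0.0, -0.5, -0.0]
finger_gap: 0.0855
```

>>> send_rows(targets=[[0.0172, 0.0355, 0, 0, 0], [0.0172, 0.0355, 0, 0, 0], [0.0172, 0.0355, 0, 0, 0], [0.0172, 0.0355, 0, 0, 0], [0, 0, 0, 0, 0], [0, 0, 0, 0, 0]])

```text
clock: 2.7
tcp_pos: [0.4851, 0.0334, 0.2312]
orientation: [0.0, 1.0, 0.001, -0.0]
wrist_force: [-0.1, 0.6, 0.2]
finger_gap: 0.0854
```

>>> send_rows(targets=[[0.0005, -0.0014, -0.03, 0, 0], [0, 0, -0.03, 0, 0], [0, 0, -0.03, 0, 0], [0, 0, -0.03, 0, 0], [0, 0, -0.025, 0, 0], [0, 0, -0.016, 0, 0], [0, 0, 0, 0, 0]])

```text
clock: 3.4
tcp_pos: [0.4831, 0.0301, 0.0683]
orientation: [-0.0, 1.0, -0.002, -0.002]
wrist_force: [0.1, -0.3, 0.4]
finger_gap: 0.0856
```

>>> send_rows(targets=[[0, 0, 0, 0, 60], [0, 0, 0, 0, 120], [0, 0, 0, 0, 200], [0, 0, 0, 0, 255], [0, 0, 0, 0, 255], [0, 0, 0, 0, 255], [0, 0, 0, 0, 255], [0, 0, 0, 0, 255]], newtons=30)

```text
clock: 4.2
tcp_pos: [0.4866, 0.0307, 0.0719]
orientation: [0.001, 1.0, -0.001, 0.001]
wrist_force: [-1.3, -1.9, 7.6]
finger_gap: 0.0638
```

```bash
python3 - <<'E'
from h import *
save('side','side1.png');save('top','top1.png');s=monitor.get_state();print(s['tcp_pos'],s['finger_gap'],s['wrist_force'])
a=cv2.imread('pics/side1.png')[120:320,120:380];b=cv2.imread('pics/top1.png')[100:300,60:360]
cv2.imwrite('pics/g1.png',cv2.resize(np.vstack([cv2.copyMakeBorder(a,0,0,0,40,0),b]),None,fx=1.5,fy=1.5))
E
```

```text
[0.48661525 0.03069877 0.07194718] 0.06389462169857049 [-2.17844051 -1.83244515  6.91611685]
```

View pics/g1.png

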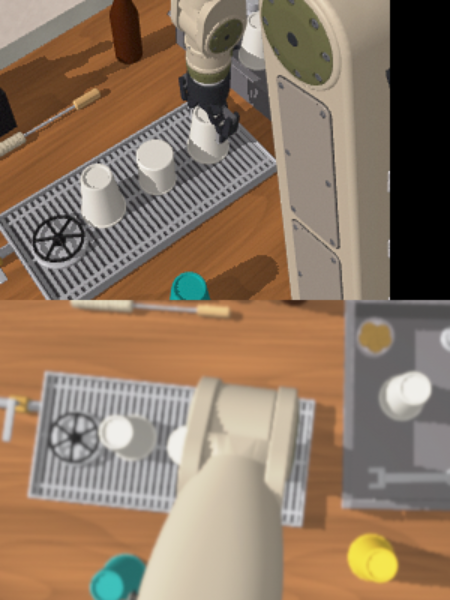

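The grasp looks right: a gap of 63.9 mm matches the cone's diameter at pad height. Now I lift and carry it.

>>> send_rows(targets=[[0, 0, 0.01, 0, 255], [0, 0, 0.02, 0, 255], [0, 0, 0.03, 0, 255], [0, 0, 0.035, 0, 255], [0, 0, 0.035, 0, 255], [0, 0, 0.01, 0, 255], [0, 0, 0, 0, 255], [0, 0, 0, 0, 255]])

```text
clock: 5.1
tcp_pos: [0.4852, 0.0314, 0.2096]
orientation: [-0.0, 1.0, -0.001, -0.0]
wrist_force: [0.2, -0.2, -1.3]
finger_gap: 0.0637
```

>>> send_rows(targets=[[0.005, -0.01, 0, 0, 255], [0.011, -0.024, 0, 0, 255], [0.013, -0.028, 0, 0, 255], [0.014, -0.03, 0, 0, 255], [0.014, -0.03, 0, 0, 255], [0.014, -0.03, 0, 0, 255], [0.014, -0.03, 0, 0, 255], [0.013, -0.028, 0, 0, 255], [0.011, -0.024, 0, 0, 255], [0.006, -0.012, 0, 0, 255], [0, 0, 0, 0, 255], [0, 0, 0, 0, 255]])

```text
clock: 6.3
tcp_pos: [0.5999, -0.2142, 0.2093]
orientation: [-0.001, 1.0, -0.001, -0.001]
wrist_force: [-0.6, -0.4, 0.7]
finger_gap: 0.0638
```

```bash
python3 - <<'E'
from h import *
save('side','side2.png');d=save('top','top2.png');s=monitor.get_state();print(s['tcp_pos'],s['finger_gap'],s['wrist_force'])
a=cv2.imread('pics/side2.png')[40:290,200:460];b=cv2.imread('pics/top2.png')[60:300,180:440]
cv2.imwrite('pics/g2.png',cv2.resize(np.vstack([a,b]),None,fx=1.2,fy=1.2))
E
```

```text
[ 0.60009598 -0.21348234  0.21014764] 0.06397333441603699 [ 0.14997927  0.59204046 -0.07223521]
```

View pics/g2.png

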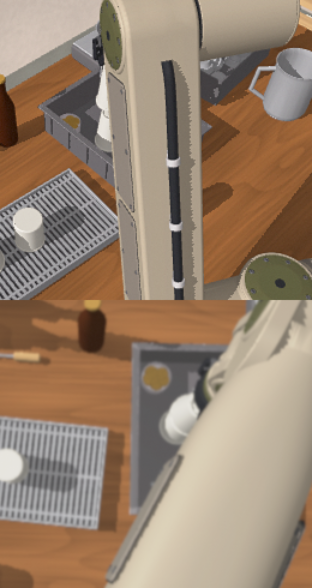

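>>> send_rows(targets=[[0.0012, -0.002, -0.01, 0, 255], [0, 0, -0.018, 0, 255], [0, 0, -0.018, 0, 255], [0, 0, -0.01, 0, 255], [0, 0, -0.01, 0, 255], [0, 0, -0.01, 0, 255], [0, 0, 0, 0, 255]])

```text
clock: 7.1
tcp_pos: [0.6011, -0.2162, 0.1328]
orientation: [-0.0, 1.0, -0.0, -0.001]
wrist_force: [-0.7, -0.8, -1.5]
finger_gap: 0.0637
```

>>> send_rows(targets=[[0, 0, -0.01, 0, 255], [0, 0, -0.01, 0, 255], [0, 0, -0.01, 0, 255], [0, 0, -0.008, 0, 255], [0, 0, -0.004, 0, 255], [0, 0, 0, 0, 255], [0, 0, 0, 0, 255]])

```text
clock: 7.8
tcp_pos: [0.602, -0.2168, 0.0924]
orientation: [0.0, 1.0, -0.001, 0.0]
wrist_force: [-0.1, 0.3, -0.5]
finger_gap: 0.0636
```

>>> send_rows(targets=[[0, 0, -0.003, 0, 255], [0, 0, -0.003, 0, 255], [0, 0, 0, 0, 255], [0, 0, 0, 0, 255]])

```text
clock: 8.2
tcp_pos: [0.6018, -0.2167, 0.0863]
orientation: [-0.0, 1.0, -0.001, 0.0]
wrist_force: [0.8, -0.4, -1.0]
finger_gap: 0.0643
```

>>> send_rows(targets=[[0, 0, -0.002, 0, 255], [0, 0, -0.002, 0, 255], [0, 0, 0, 0, 255], [0, 0, 0, 0, 255]])

```text
clock: 8.6
tcp_pos: [0.6018, -0.2167, 0.0822]
orientation: [-0.0, 1.0, -0.001, -0.0]
wrist_force: [-0.2, 0.0, 0.4]
finger_gap: 0.0635
```

>>> send_rows(targets=[[0, 0, -0.002, 0, 255], [0, 0, 0, 0, 255], [0, 0, 0, 0, 255]])

```text
clock: 8.9
tcp_pos: [0.602, -0.2168, 0.0805]
orientation: [0.0, 1.0, -0.001, 0.0]
wrist_force: [-0.4, -0.8, 0.9]
finger_gap: 0.0635
```

>>> send_rows(targets=[[0, 0, -0.002, 0, 255], [0, 0, 0, 0, 255], [0, 0, 0, 0, 255]])

```text
clock: 9.2
tcp_pos: [0.602, -0.2168, 0.0785]
orientation: [0.0, 1.0, -0.001, 0.0]
wrist_force: [-0.8, -0.2, 1.9]
finger_gap: 0.0636
```

>>> send_rows(targets=[[0, 0, -0.0015, 0, 255], [0, 0, 0, 0, 255], [0, 0, 0, 0, 255]])

```text
clock: 9.5
tcp_pos: [0.6021, -0.2168, 0.0771]
orientation: [0.0, 1.0, -0.001, 0.0]
wrist_force: [-1.1, 0.9, 4.4]
finger_gap: 0.0637
```

```bash
python3 - <<'E'
from h import *
for i in range(4):
    save('side','side3.png');s=monitor.get_state();print(s['tcp_pos'].round(4),s['wrist_force'].round(2))
E
```

```text
[ 0.6021 -0.2168  0.0771] [-0.05  0.95  3.85]
[ 0.6021 -0.2168  0.0771] [-1.83  0.89  4.55]
[ 0.6021 -0.2168  0.0771] [-0.74  0.2   5.12]
[ 0.6021 -0.2168  0.0771] [-0.42  0.23  5.38]
```

>>> send_rows(targets=[[0, 0, -0.001, 0, 255], [0, 0, 0, 0, 255], [0, 0, -0.001, 0, 255], [0, 0, 0, 0, 255], [0, 0, 0, 0, 255], [0, 0, 0, 0, 255]])

```text
clock: 10.3
tcp_pos: [0.6021, -0.2168, 0.0753]
orientation: [0.0, 1.0, -0.001, 0.0]
wrist_force: [-1.4, 0.3, 6.5]
finger_gap: 0.0637
```

```bash
python3 - <<'E'
from h import *
for i in range(5):
    save('side','side3.png');s=monitor.get_state();print(s['tcp_pos'].round(4),s['wrist_force'].round(2))
E
```

```text
[ 0.6021 -0.2169  0.0753] [-0.73 -0.37  6.95]
[ 0.6021 -0.2168  0.0753] [-0.81  0.45  6.68]
[ 0.6021 -0.2168  0.0753] [-1.21  1.12  6.18]
[ 0.6021 -0.2168  0.0753] [-0.37 -0.06  6.59]
[ 0.6021 -0.2169  0.0753] [-1.15  0.72  6.33]
```

>>> send_rows(targets=[[0, 0, -0.001, 0, 255], [0, 0, 0, 0, 255], [0, 0, 0, 0, 255], [0, 0, 0, 0, 255]])

```text
clock: 10.95
tcp_pos: [0.6021, -0.2168, 0.0744]
orientation: [0.0, 1.0, -0.001, 0.0]
wrist_force: [-1.0, 0.9, 6.8]
finger_gap: 0.0639
```

>>> send_rows(targets=[[0, 0, 0, 0, 0], [0, 0, 0, 0, 0], [0, 0, 0, 0, 0], [0, 0, 0, 0, 0], [0, 0, 0, 0, 0]])

```text
clock: 11.45
tcp_pos: [0.6017, -0.2166, 0.0735]
orientation: [-0.0, 1.0, -0.001, -0.0]
wrist_force: [0.5, 0.5, -0.5]
finger_gap: 0.0854
```

>>> send_rows(targets=[[0, 0, 0.015, 0, 0], [0, 0, 0.03, 0, 0], [0, 0, 0.03, 0, 0], [0, 0, 0.03, 0, 0], [0, 0, 0.03, 0, 0], [0, 0, 0.015, 0, 0]])

```text
clock: 12.05
tcp_pos: [0.6028, -0.2172, 0.2271]
orientation: [0.001, 1.0, -0.001, 0.002]
wrist_force: [1.1, -0.2, 0.6]
finger_gap: 0.0855
```

>>> send_rows(targets=[[-0.0064, 0.0344, 0, 0, 0], [-0.0064, 0.0344, 0, 0, 0], [-0.0064, 0.0344, 0, 0, 0], [-0.0064, 0.0344, 0, 0, 0], [-0.0064, 0.0344, 0, 0, 0], [-0.0064, 0.0344, 0, 0, 0], [-0.0064, 0.0344, 0, 0, 0], [-0.0064, 0.0344, 0, 0, 0], [-0.0064, 0.0344, 0, 0, 0], [-0.0064, 0.0344, 0, 0, 0], [0, 0, 0, 0, 0]])

```text
clock: 13.15
tcp_pos: [0.5367, 0.1308, 0.224]
orientation: [-0.001, 1.0, 0.002, -0.0]
wrist_force: [0.6, 0.0, 0.4]
finger_gap: 0.0854
```

```bash
python3 - <<'E'
from h import *
for nm in ('side','top'):
  D=save(nm,nm+'4.png');C=cloud(D)
  for n,(x,y) in [('far',(.513,.265)),('stack',(.602,-.217))]:
    m=(np.hypot(C[...,0]-x,C[...,1]-y)<.055)&(D['z_map']>0)&(C[...,2]>.05)
    P=C[m]; top=np.percentile(P[:,2],97); q=P[P[:,2]>top-.006]
    (c,r)=cv2.minEnclosingCircle(q[:,:2].astype(np.float32)); print(nm,n,len(q),'top',top.round(4),np.median(q[:,2]).round(4),'circ',np.round(c,4),round(r,4))
s=monitor.get_state();print(s['tcp_pos'].round(4))
a=cv2.imread('pics/side4.png')[80:220,200:380];b=cv2.imread('pics/top4.png')[90:250,270:420]
cv2.imwrite('pics/g4.png',np.vstack([cv2.resize(a,(360,280)),cv2.resize(b,(360,320))]))
E
```

```text
side far 267 top 0.1332 0.1299 circ [0.5127 0.2662] 0.029
side stack 162 top 0.1354 0.1322 circ [ 0.603  -0.2115] 0.0307Traceback (most recent call last):
  File "<stdin>", line 6, in <module>
    return _quantile_unchecked(
        a, q, axis, out, overwrite_input, method, keepdims, weights)
    return _ureduce(a,
                    func=_quantile_ureduce_func,
    ...<5 lines>...
                    overwrite_input=overwrite_input,
                    method=method)
    r = func(a, **kwargs)
    result = _quantile(arr,
                       quantiles=q,
    ...<2 lines>...
                       out=out,
                       weights=wgt)
    slices_having_nans = np.isnan(arr[-1, ...])
                                  ~~~^^^^^^^^^
IndexError: index -1 is out of bounds for axis 0 with size 0
```

```bash
python3 - <<'E'
from h import *
D=dict(np.load('pics/top4.npz'));C=cloud(D)
n,(x,y)=('stack',(.602,-.217))
m=(np.hypot(C[...,0]-x,C[...,1]-y)<.055)&(D['z_map']>0)&(C[...,2]>.05)
P=C[m]; top=np.percentile(P[:,2],97); q=P[P[:,2]>top-.006]
print(top,np.median(q[:,2]),cv2.minEnclosingCircle(q[:,:2].astype(np.float32)))
s=monitor.get_state();print(s['tcp_pos'].round(4))
a=cv2.imread('pics/side4.png')[80:220,200:380];b=cv2.imread('pics/top4.png')[90:250,270:420]
cv2.imwrite('pics/g4.png',np.vstack([cv2.resize(a,(360,280)),cv2.resize(b,(360,320))]))
E
```

```text
0.13570836540484332 0.13194958470484186 ((0.6021174192428589, -0.21622511744499207), 0.028068717569112778)
[0.5377 0.1279 0.2239]
```

View pics/g4.png

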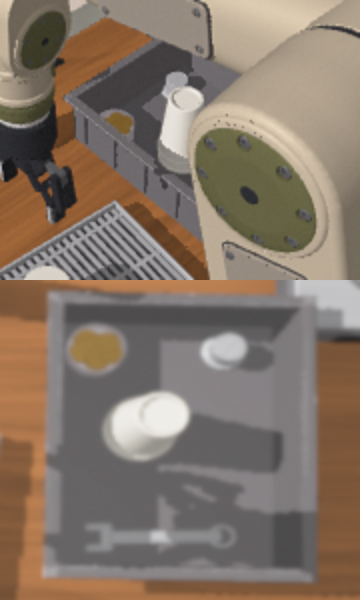

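>>> send_rows(targets=[[-0.0062, 0.034, 0, 0, 0], [-0.0062, 0.034, 0, 0, 0], [-0.0062, 0.034, 0, 0, 0], [-0.0062, 0.034, 0, 0, 0], [0, 0, 0, 0, 0], [0, 0, 0, 0, 0]])

```text
clock: 13.85
tcp_pos: [0.5134, 0.2627, 0.2236]
orientation: [0.0, 1.0, -0.0, 0.0]
wrist_force: [-0.0, -0.2, -0.1]
finger_gap: 0.0856
```

>>> send_rows(targets=[[0, 0.0015, -0.03, 0, 0], [0, 0, -0.03, 0, 0], [0, 0, -0.03, 0, 0], [0, 0, -0.03, 0, 0], [0, 0, -0.02, 0, 0], [0, 0, -0.013, 0, 0], [0, 0, 0, 0, 0], [0, 0, 0, 0, 0]])

```text
clock: 14.65
tcp_pos: [0.5139, 0.2641, 0.0715]
orientation: [-0.0, 1.0, -0.001, 0.0]
wrist_force: [0.2, -0.0, 1.3]
finger_gap: 0.0854
```

>>> send_rows(targets=[[0, 0, 0, 0, 60], [0, 0, 0, 0, 120], [0, 0, 0, 0, 200], [0, 0, 0, 0, 255], [0, 0, 0, 0, 255], [0, 0, 0, 0, 255], [0, 0, 0, 0, 255], [0, 0, 0, 0, 255]], newtons=30)

```text
clock: 15.45
tcp_pos: [0.5144, 0.265, 0.0728]
orientation: [-0.0, 1.0, -0.001, 0.002]
wrist_force: [-0.7, -1.6, 6.5]
finger_gap: 0.0635
```

>>> send_rows(targets=[[0, 0, 0.01, 0, 255], [0, 0, 0.02, 0, 255], [0, 0, 0.03, 0, 255], [0, 0, 0.035, 0, 255], [0, 0, 0.035, 0, 255], [0, 0, 0.025, 0, 255], [0, 0, 0, 0, 255], [0, 0, 0, 0, 255]])

```text
clock: 16.25
tcp_pos: [0.5133, 0.265, 0.2267]
orientation: [-0.0, 1.0, -0.0, 0.001]
wrist_force: [-0.3, 0.2, -1.2]
finger_gap: 0.0633
```

```bash
python3 - <<'E'
from h import *
save('side','side5.png');s=monitor.get_state();print(s['tcp_pos'],s['finger_gap'],s['wrist_force'])
cv2.imwrite('pics/g5.png',cv2.resize(cv2.imread('pics/side5.png')[80:330,80:340],None,fx=1.6,fy=1.6))
E
```

```text
[0.51267763 0.26473311 0.22542587] 0.06345480891332696 [ 0.06208273 -0.48239375 -1.21102815]
```

View pics/g5.png

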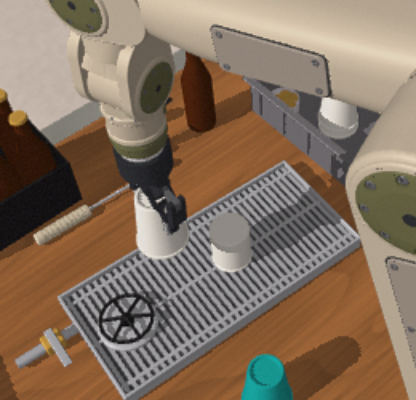

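The beaker is held with its rim at about 0.175 m, clear of everything. Now I carry it over the stack.

>>> send_rows(targets=[[0.002, -0.011, 0, 0, 255], [0.004, -0.022, 0, 0, 255], [0.006, -0.032, 0, 0, 255], [0.0065, -0.035, 0, 0, 255], [0.0065, -0.035, 0, 0, 255], [0.0065, -0.035, 0, 0, 255], [0.0065, -0.035, 0, 0, 255], [0.0065, -0.035, 0, 0, 255], [0.0065, -0.035, 0, 0, 255], [0.0065, -0.035, 0, 0, 255], [0.0065, -0.035, 0, 0, 255], [0.0065, -0.035, 0, 0, 255]])

```text
clock: 17.5
tcp_pos: [0.5825, -0.1172, 0.2243]
orientation: [-0.0, 1.0, -0.001, -0.001]
wrist_force: [0.7, 0.4, -0.9]
finger_gap: 0.0636
```

>>> send_rows(targets=[[0.0065, -0.035, 0, 0, 255], [0.006, -0.032, 0, 0, 255], [0.004, -0.022, 0, 0, 255], [0.002, -0.012, 0, 0, 255], [0, 0, 0, 0, 255], [0, 0, 0, 0, 255], [0, 0, 0, 0, 255]])

```text
clock: 18.2
tcp_pos: [0.6017, -0.2149, 0.2257]
orientation: [-0.0, 1.0, 0.0, -0.0]
wrist_force: [0.8, -0.2, -1.4]
finger_gap: 0.0633
```

>>> send_rows(targets=[[0.0002, -0.0016, -0.01, 0, 255], [0, 0, -0.015, 0, 255], [0, 0, -0.015, 0, 255], [0, 0, -0.01, 0, 255], [0, 0, -0.01, 0, 255], [0, 0, -0.01, 0, 255], [0, 0, 0, 0, 255]])

```text
clock: 18.9
tcp_pos: [0.6015, -0.2173, 0.1541]
orientation: [-0.001, 1.0, -0.0, -0.001]
wrist_force: [-0.8, 0.1, -1.2]
finger_gap: 0.0638
```

>>> send_rows(targets=[[0, 0, -0.01, 0, 255], [0, 0, -0.01, 0, 255], [0, 0, -0.01, 0, 255], [0, 0, -0.008, 0, 255], [0, 0, -0.004, 0, 255], [0, 0, 0, 0, 255], [0, 0, 0, 0, 255]])

```text
clock: 19.6
tcp_pos: [0.6024, -0.2179, 0.114]
orientation: [0.0, 1.0, -0.001, 0.0]
wrist_force: [0.3, -0.4, -0.5]
finger_gap: 0.0635
```

>>> send_rows(targets=[[0, 0.0006, -0.003, 0, 255], [0, 0, -0.003, 0, 255], [0, 0, -0.003, 0, 255], [0, 0, 0, 0, 255], [0, 0, 0, 0, 255]])

```text
clock: 20.1
tcp_pos: [0.6022, -0.2172, 0.1047]
orientation: [-0.0, 1.0, -0.001, -0.0]
wrist_force: [-0.2, -0.1, 0.4]
finger_gap: 0.0634
```

>>> send_rows(targets=[[0, 0, -0.002, 0, 255], [0, 0, -0.002, 0, 255], [0, 0, 0, 0, 255], [0, 0, 0, 0, 255]])

```text
clock: 20.5
tcp_pos: [0.6025, -0.2174, 0.101]
orientation: [0.0, 1.0, -0.001, 0.0]
wrist_force: [0.6, 0.0, 0.5]
finger_gap: 0.0636
```

>>> send_rows(targets=[[0, 0, -0.0015, 0, 255], [0, 0, 0, 0, 255], [0, 0, 0, 0, 255]])

```text
clock: 20.8
tcp_pos: [0.6025, -0.2174, 0.0996]
orientation: [0.0, 1.0, -0.001, 0.0]
wrist_force: [0.6, -0.4, 2.8]
finger_gap: 0.0631
```

```bash
python3 - <<'E'
from h import *
for i in range(4):
    save('side','side6.png');s=monitor.get_state();print(s['tcp_pos'].round(4),s['wrist_force'].round(2))
E
```

```text
[ 0.6025 -0.2174  0.0996] [0.63 0.09 3.97]
[ 0.6025 -0.2173  0.0996] [-0.21 -0.37  3.67]
[ 0.6025 -0.2174  0.0996] [ 0.22 -0.49  3.01]
[ 0.6025 -0.2174  0.0996] [ 0.1  -0.4   3.84]
```

>>> send_rows(targets=[[0, 0, -0.001, 0, 255], [0, 0, 0, 0, 255], [0, 0, -0.001, 0, 255], [0, 0, 0, 0, 255], [0, 0, 0, 0, 255], [0, 0, 0, 0, 255]])

```text
clock: 21.6
tcp_pos: [0.6025, -0.2174, 0.0978]
orientation: [0.0, 1.0, -0.001, 0.0]
wrist_force: [0.5, -0.0, 5.6]
finger_gap: 0.0634
```

>>> send_rows(targets=[[0, 0, -0.001, 0, 255], [0, 0, 0, 0, 255], [0, 0, 0, 0, 255], [0, 0, 0, 0, 255]])

```text
clock: 22.0
tcp_pos: [0.6026, -0.2174, 0.0969]
orientation: [0.0, 1.0, -0.001, 0.0]
wrist_force: [-0.8, 0.0, 5.6]
finger_gap: 0.0635
```

```bash
python3 - <<'E'
from h import *
for i in range(5):
    save('side','side6.png');s=monitor.get_state();print(s['tcp_pos'].round(4),s['wrist_force'].round(2))
E
```

```text
[ 0.6025 -0.2173  0.0969] [0.06 0.67 5.55]
[ 0.6025 -0.2174  0.097 ] [-0.43  1.8   5.95]
[ 0.6025 -0.2174  0.0969] [-0.6  -0.4   6.09]
[ 0.6025 -0.2174  0.0969] [-0.31 -0.06  5.76]
[ 0.6025 -0.2174  0.0969] [-0.99 -0.02  6.11]
```

>>> send_rows(targets=[[0, 0, -0.001, 0, 255], [0, 0, 0, 0, 255], [0, 0, -0.0005, 0, 255], [0, 0, 0, 0, 255], [0, 0, 0, 0, 255], [0, 0, 0, 0, 255]])

```text
clock: 22.85
tcp_pos: [0.6025, -0.2174, 0.0957]
orientation: [0.0, 1.0, -0.001, 0.001]
wrist_force: [-0.4, 1.3, 7.0]
finger_gap: 0.0634
```

>>> send_rows(targets=[[0, 0, 0, 0, 0], [0, 0, 0, 0, 0], [0, 0, 0, 0, 0], [0, 0, 0, 0, 0], [0, 0, 0, 0, 0]])

```text
clock: 23.35
tcp_pos: [0.6021, -0.2172, 0.0945]
orientation: [-0.0, 1.0, -0.001, -0.0]
wrist_force: [0.5, 0.5, -0.5]
finger_gap: 0.0852
```

>>> send_rows(targets=[[0, 0, 0.015, 0, 0], [0, 0, 0.03, 0, 0], [0, 0, 0.03, 0, 0], [0, 0, 0.03, 0, 0], [0, 0, 0.03, 0, 0], [0, 0, 0.015, 0, 0]])

```text
clock: 23.95
tcp_pos: [0.6031, -0.2176, 0.2481]
orientation: [0.001, 1.0, -0.001, 0.002]
wrist_force: [-0.3, 0.1, 0.7]
finger_gap: 0.0857
```

>>> send_rows(targets=[[-0.0064, 0.0344, 0, 0, 0], [-0.0064, 0.0344, 0, 0, 0], [-0.0064, 0.0344, 0, 0, 0], [-0.0064, 0.0344, 0, 0, 0], [-0.0064, 0.0344, 0, 0, 0], [-0.0064, 0.0344, 0, 0, 0], [-0.0064, 0.0344, 0, 0, 0], [-0.0064, 0.0344, 0, 0, 0], [-0.0064, 0.0344, 0, 0, 0], [-0.0064, 0.0344, 0, 0, 0], [0, 0, 0, 0, 0], [0, 0, 0, 0, 0]])

```text
clock: 25.15
tcp_pos: [0.5381, 0.1274, 0.2449]
orientation: [0.0, 1.0, 0.0, 0.0]
wrist_force: [0.2, -0.9, -0.6]
finger_gap: 0.0855
```

```bash
cat > chk.py <<'E'
from h import *
import sys
t=sys.argv[1]
for nm in ('side','top'):
  D=save(nm,nm+t+'.png');C=cloud(D)
  for n,(x,y) in [('stack',(.602,-.217)),('str',(.496,.152))]:
    m=(np.hypot(C[...,0]-x,C[...,1]-y)<.055)&(D['z_map']>0)&(C[...,2]>.05)
    P=C[m]
    if len(P)<50: print(nm,n,'hidden');continue
    top=np.percentile(P[:,2],97); q=P[P[:,2]>top-.006]
    (c,r)=cv2.minEnclosingCircle(q[:,:2].astype(np.float32)); print(nm,n,len(q),'top',top.round(4),np.median(q[:,2]).round(4),'circ',np.round(c,4),round(r,4))
s=monitor.get_state();print(s['clock'],s['tcp_pos'].round(4),s['wrist_force'].round(2))
a=cv2.imread('pics/side%s.png'%t)[80:220,200:380];b=cv2.imread('pics/top%s.png'%t)[90:250,270:420]
cv2.imwrite('pics/g%s.png'%t,np.vstack([cv2.resize(a,(360,280),interpolation=cv2.INTER_CUBIC),cv2.resize(b,(360,320))]))
E
python3 chk.py 7
```

```text
side stack 161 top 0.1561 0.153 circ [ 0.6013 -0.2154] 0.0291
side str 867 top 0.7339 0.7326 circ [0.4958 0.152 ] 0.0548
top stack 333 top 0.1561 0.1525 circ [ 0.6026 -0.2184] 0.0283
top str 4230 top 0.7356 0.7322 circ [0.496  0.1517] 0.055
25.25 [0.5385 0.1261 0.2448] [ 0.05 -0.19 -0.1 ]
```

View pics/g7.png

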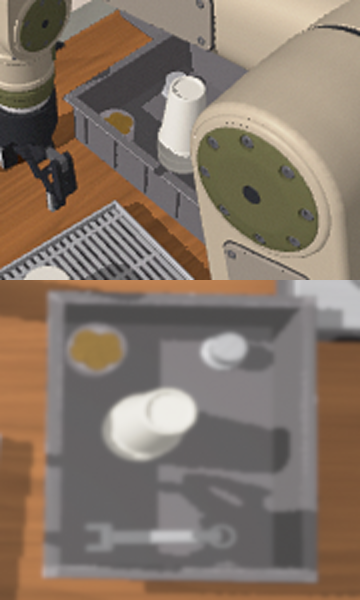

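The stack stands upright in both views, at side crop (182,130) and top crop (150,425). Its top went from 0.115 to 0.1356 to 0.1561 m, about 20.5 mm per nest. The gripper is empty and well clear, so I'm handing in.

```bash
python3 -c "
from h import *
print(ticket.hand_in())"
```

```text
the job is handed in; nothing more can be done
None
```

Both tapered beakers from the tray are nested mouth down over the one in the tote, and the job was handed in at about 25 s. I pressed the first with about 7.5–8 N and the second with about 7.5 N, then let go and moved the gripper clear.

- **Nesting depth:** the stack's top rose from 0.115 m to about 0.1355 m and then to 0.156 m in both cameras. That is about 20.5 mm per nest, which agrees with the gripper heights and push forces.
- **Centring:** the top stayed centred within about 3 mm, and the pictures show the stack upright.
- **Camera disagreement:** the two cameras differed by up to about 4 mm in y throughout, so I used their mean and the gripper's own position.
- **Not checked at the end:** the arm hid the straight beaker in my last measurement. It was unmoved in the last clear picture, taken after I lifted the second beaker, and the arm only passed high over it after that. The tin, ferrule and spanner looked unmoved in the last picture. I did not check the bottle and brush at the end, but the arm never went near them.

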